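# Close up the cutlery canteen

## Robot

A 6-joint arm with a two-finger parallel gripper is mounted at the origin on the work surface. World frame = base frame: x ahead of the robot, y to its left, z up, the work surface at z = 0. Lengths are in mm, angles in rad, forces in N, time in s.
With the tool pointing down it reaches from about 300 to 750 mm from the base axis. Payload 8.5 kg.
Tool frame: the origin (TCP) lies between the finger pads; the fingertips stand 17 mm ahead of it and the grasp point (between the pads) lies 2 mm behind it (env.tips_ahead is the distance from the TCP to the fingertips, in mm); z points along the fingers, y is the line along which they close (so a half turn about z gives the same grasp; the last joint's range is limited). The gripper opens to 85 mm and grips with 20 to 120 N. Pads are 22 mm wide; open, the fingers measure 114 mm over their backs; the gripper's body (76 mm by 85 mm) begins 54 mm behind the grasp point. The pads swing forward as they close: fully open they stand 13 mm farther back than shut.
Start: joints at [-1.356, 0.381, 1.297, -0, 1.464, -0.215], TCP at [229.171, -499.961, 248.322] pointing down, gripper open.
Joint ranges: [-3.11, 3.11], [-0.89, 2.33], [0.22, 2.48], [-1.42, 4.56], [0.17, 2.85], [-2.88, 2.88]. Speed limits (rad/s): [2.39, 2.39, 3.14, 3.14, 3.14, 3.14].

## Interface

Orientations are given as a 3x3 rotation matrix whose columns are the frame's x, y, z axes.
In Python, from workcell import status, viewer, ticket, env gives the robot as it stands.
- The arm moves only by the shell command python3 -m crank 'ROWS' [FORCE]. ROWS is JSON, a list that holds one entry, the list of rows, each a list of 7 numbers: the shift along the world's x, y, z normalised to -1 to 1, where 1 is 0.3 m, then the turn, a rotation vector about the world's x, y, z normalised to -1 to 1, where 1 is 30 degrees, then the opening, from 0 (shut) to 1 (fully open). In form: [[[dx, dy, dz, ax, ay, az, jaw], ...]]. A call has 1 to 20 rows; each row is the pose to reach, as a shift and turn from the pose commanded when the call began; what a row does not reach only later rows make up. A row lasts 1/10 s, in which the tool goes at most 50 mm and 8.59 degrees, less where a joint would pass 70% of its speed; a pose out of reach is approached as far as the arm can. A call with a number of a shift or a turn outside -1 to 1 is refused whole. A call with a gripper value outside its range is refused whole. The fingers move at their own pace and stop on an object; FORCE is the grip in N (left out, the last holds). Time passes only in rows, so rows that repeat a pose let the fingers close. It gives the time, the measured TCP pose, the force, the opening and the grip force at its end, in the units of the state.
- status.get_state(): the state, without advancing time (a new reading comes with each control period).
- viewer.snapshot(name): name is "side" or "top"; returns a dict with "image" (400x640x3 uint8, red, green, blue), "range_z" (400x640 float32, mm along the optical axis (not along the pixel's ray), 0 where there is no reading), "fovy" (degrees; the focal length in pixels is half the picture's height over the tangent of half this angle, whatever the lens; pixels are square), "cx", "cy" (the principal point, pixels), "R" (3x3) and "t" (3): a world point X has camera coordinates R X + t. Camera axes: x right, y down, z forward; pixel columns grow to the right and rows downward; lengths in mm; the calibration is good to about 2 mm. A picture is of the moment at which its call begins.
- ticket.sign_off(): hands the job in; it is judged then, once.
The state is a dict: "t": time; "joint_positions": joint angles; "joint_velocities": joint speeds; "tau": joint torques, N m; "position": TCP position; "ee_rot": TCP orientation; "wrist_force": force on the tool from outside, world axes, zero at the start; "moment": the same for the moment, N m; "finger_gap": finger opening in mm; "gripper_force": force on a finger pad.
Only numpy, scipy, OpenCV 4.12 (cv2) and the standard library are available. Lean on these libraries where they do the work, as an engineer would, in place of code of your own. Each camera call takes 0.05 s, during which the arm holds its last target. There are 200 camera calls.

## Task

The table is laid, so close up the wooden cutlery canteen: with the fingertips, gently push its drawer fully home and swing its lid down until it is fully shut, without slamming either. Grip and lift nothing, do not shove the canteen about, keep off the polished cutlery and the blue linings, and leave everything else on the table where it stands.

Things in the scene. Friction and masses are not known exactly. Their poses are not given: they have to be found in the camera images.
- canteen: Dark walnut cutlery canteen with brass corners, standing loose on the table, about 5.4 kg with its contents. Its case is 220 (own x) by 320 (own y) by 90 mm (z), walls 10 mm; with the lid shut it is 108 mm high. Origin: centre of its underside. Its front, with the drawer, faces its own -x; the lid hinges along the rear (+x) top edge. x and y level, z up.
- drawer (a joint): How far the drawer is pulled out, m: 0 fully home, grows towards the canteen's own -x, at most 0.14. Slides level with about 1.5 N of friction and stays where left. Its front, 298 mm wide (own y) and 52 mm high (7 to 59 mm above the table), has brass pulls let in flush, nothing projecting, and stands 2 mm proud of the case when home. The drawer is open-topped behind its 12 mm thick front.
- lid (a joint): Lid angle, rad: 0 fully shut (level), 1.57 upright, at most 1.7. Friction stays (about 0.75 N m) hold it at any angle, so it does not fall. The lid is an 18 mm deep shell, 222 mm from hinge line to free edge and 324 mm wide, 0.55 kg; it closes on the top of the case at 90 mm.
- drawer_front (a point): Centre of the drawer front's outer face (33 mm above the table), moves with the drawer; its axes are the canteen's.
- lid_push (a point): Point on the middle of the lid's outer (polished wood) face, 185 mm from the hinge line and 37 mm short of the free edge, moves with the lid. Its own z is the outward normal of that face (up when shut), its y runs along the hinge, its -x towards the free edge.
- lid_hinge (a point): Middle of the hinge line, 110 mm behind the canteen's centre (own +x) and 90 mm above the table; the outer face of the lid lies 18 mm beyond the hinge line along the lid's own z.
- silver_tray: Twelve pieces of polished cutlery on blue felt in the top of the case, under the lid, up to 83 mm above the table. Not to be touched. Origin: the canteen's.
- silver_drawer: Eight pieces of polished cutlery on blue felt in the drawer. Not to be touched. Origin: at the middle of the back of the drawer front's panel, 7 mm above the table.
- lid_lining: Blue lining of the lid's inner side. Not to be touched. Origin: on the hinge line.
- pepper_mill: Dark wooden pepper mill, 54 mm across, 136 mm high, loose. Origin: centre of its underside.
- salt_mill: Pale wooden salt mill, 54 mm across, 136 mm high, loose. Origin: centre of its underside.
- candlestick: Brass candlestick with candle, foot 84 mm across, 181 mm high, loose. Origin: centre of its underside.
- mug: White mug, 76 mm across, 90 mm high, handle at its own +y, loose. Origin: centre of its underside.
- sugar_bowl: Blue china bowl, 100 mm across, 55 mm high, loose. Origin: centre of its underside.
- napkin_ring: Aluminium napkin ring standing on end, 46 mm across, 32 mm high, loose. Origin: centre of its underside.
Things that resemble listed ones, but are neither listed nor needed, are in the scene too. What is shaped like the pepper_mill but red is not meant.

How it is judged (in metres and radians):
At the end, for the whole second after the job is handed in: The drawer is home to within 4 mm and the lid shut to within 0.03 rad (7 mm at its free edge); the canteen stands level and still within 30 mm of where it was, and everything else stands upright within 20 mm of where it was (value of joint drawer below 0.004 m and value of joint lid below 0.03 rad and distance of canteen from where it was at the start of the episode below 0.03 m and angle between canteen's own z axis and vertical below 0.05 rad and linear speed of canteen below 0.01 m/s and angle between each of pepper_mill, salt_mill, candlestick, mug, sugar_bowl, napkin_ring's own z axis and vertical below 0.2 rad and distance of each of pepper_mill, salt_mill, candlestick, mug, sugar_bowl, napkin_ring from where it was at the start of the episode below 0.02 m); the robot touches nothing.
It fails at once if the canteen is shoved more than 30 mm (distance of canteen from where it was at the start of the episode above 0.03 m).
It fails at once if the canteen is lifted or tipped (height (world z) of canteen above 0.012 m or angle between canteen's own z axis and vertical above 0.1 rad).
It fails at once if the robot touches the polished cutlery or the blue linings (as when pinching the lid or the drawer front) (contact force between any of the fingers, the arm and silver_tray above 0.5 N or contact force between any of the fingers, the arm and silver_drawer above 0.5 N or contact force between any of the fingers, the arm and lid_lining above 0.5 N).
It fails at once if the lid is slammed (faster than 2 rad/s, about 0.45 m/s at its edge, over the last 0.2 rad), or the drawer is slammed (faster than 0.4 m/s over the last 20 mm) ((value of joint lid below 0.2 rad and velocity of joint lid below -2 rad/s) or (value of joint drawer below 0.02 m and velocity of joint drawer below -0.4 m/s)).
It fails at once if something else on the table is moved more than 20 mm or lifted (distance of any of pepper_mill, salt_mill, candlestick, mug, sugar_bowl, napkin_ring from where it was at the start of the episode above 0.02 m).
It also fails if it takes over 58 s, if anything falls off the work surface, if the arm or the gripper's body presses on something with over 40 N, if the wrist force passes 120 N, or if a joint passes its speed limit or range.

## Working session

There is one attempt and no reset: what is moved stays moved. The work goes in short steps, Python scripts to look and compute and a shell command to move; the robot and the scene stay as the last step left them, time stands still between calls to the robot, and variables do not carry over. Pictures are saved under pics/ and viewed, at most 10 in all, crops included, and the job is handed in when it is done.

```bash
mkdir -p pics; cat > h.py <<'E'
import numpy as np,cv2
from workcell import status,viewer,env
def snap(n):
    s=viewer.snapshot(n); s['f']=200/np.tan(np.radians(s['fovy'])/2); s['R']=np.array(s['R']).reshape(3,3); s['t']=np.array(s['t']); return s
def cloud(s):
    z=s['range_z']; v,u=np.mgrid[:400,:640]
    P=np.stack([(u-s['cx'])/s['f']*z,(v-s['cy'])/s['f']*z,z],-1)
    W=(P-s['t'])@s['R']; W[z==0]=np.nan; return W
E
python3 - <<'E'
from h import *
for n in('top','side'):
    s=snap(n); cv2.imwrite(f'pics/{n}0.png',s['image'][:,:,::-1]); np.savez(f'{n}0.npz',W=cloud(s),im=s['image'])
    print(n,s['fovy'],-s['R'].T@s['t'],s['R'][2])
E
```

```text
top 44.109052957856115 [ 456.69466549   80.72126562 1509.1872813 ] [ 7.58108829e-02  2.90771353e-04 -9.97122172e-01]
side 45.29438248400946 [-539.21496864 -160.07479245 1026.8875656 ] [ 0.74654448  0.16306605 -0.64504326]
```

View pics/top0.png

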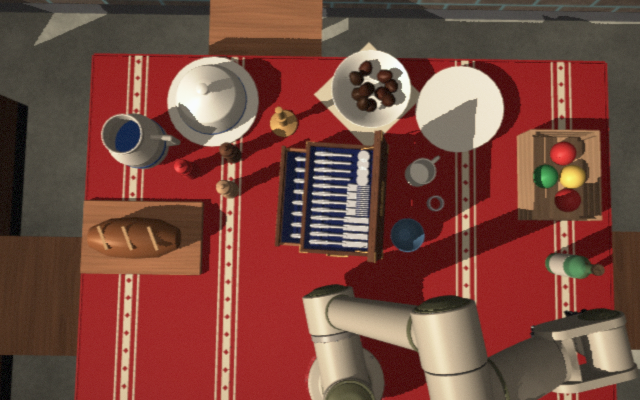

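View pics/side0.png

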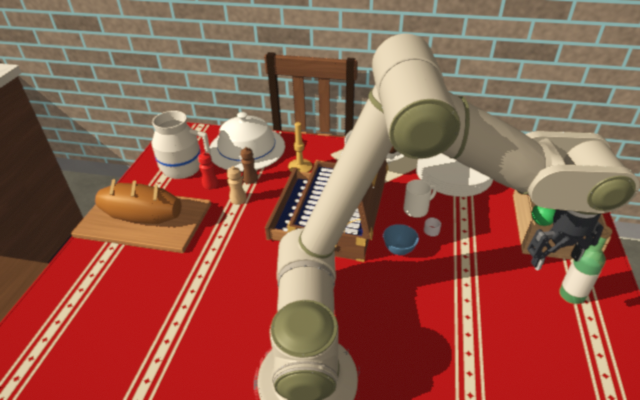

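The top view shows the canteen at about (330,200), with its drawer front at left (285,200), facing +y, and its lid upright at right (375,195). Next to it are the pale mill (226,187), dark mill (230,152), red mill (182,166, a decoy), candlestick (283,122), mug (420,172), ring (435,203) and blue bowl (408,235). In the side view the arm partly hides the canteen.

```bash
python3 - <<'E'
from h import *
d=np.load('top0.npz');W=d['W']
for n,(u,v) in dict(mug=(420,175),ring=(435,197),bowl=(408,235),pale=(226,187),dark=(230,152),candle=(279,115),candf=(288,122),plate=(460,107),chest=(372,90)).items():
    print(n,np.nanmedian(W[v-2:v+3,u-2:u+3].reshape(-1,3),0).round())
# by-height map around the canteen
B=W[135:270,265:395].reshape(-1,3);B=B[np.isfinite(B).all(1)]
for lo,hi in((50,66),(84,96),(150,250),(250,400),(296,400)):
    Q=B[(B[:,2]>lo)&(B[:,2]<hi)]
    if len(Q)>8:
        r=cv2.minAreaRect(Q[:,:2].astype(np.float32));print(lo,hi,len(Q),np.round(r[0]),np.round(r[1]),round(r[2],1));print(cv2.boxPoints(r).round().tolist(), Q[:,2].max().round())
v=200
for u in range(268,396,3): print(u,W[v,u].round(),end=' ')
print()
im=d['image'] if 'image' in d else d['im']
c=im[130:275,260:450,::-1];cv2.imwrite('pics/crop1.png',cv2.resize(c,None,fx=4,fy=4,interpolation=cv2.INTER_CUBIC))
E
```

```text
mug [ 623. -219.    4.]
ring [ 555. -263.    4.]
bowl [ 439. -183.    4.]
pale [568. 351. 122.]
dark [667. 343. 119.]
candle [769. 203. 154.]
candf [779. 188.  14.]
plate [ 823. -328.   55.]
chest [863. -62.  85.]
50 66 518 [534.  37.] [352. 313.] 87.1
[[369.0, -131.0], [681.0, -147.0], [699.0, 205.0], [387.0, 220.0]] 66.0
84 96 1548 [542.  19.] [240. 321.] 87.1
[[375.0, -93.0], [696.0, -109.0], [708.0, 131.0], [387.0, 147.0]] 96.0
150 250 432 [536. -78.] [ 21. 322.] 87.2
[[375.0, -80.0], [697.0, -96.0], [698.0, -75.0], [376.0, -59.0]] 250.0
250 400 1228 [536. -52.] [ 30. 320.] 87.1
[[375.0, -59.0], [695.0, -75.0], [696.0, -45.0], [377.0, -29.0]] 317.0
296 400 1005 [532. -47.] [ 21. 311.] 87.4
[[376.0, -50.0], [687.0, -65.0], [688.0, -43.0], [377.0, -29.0]] 317.0
268 [539. 245.   3.] 271 [540. 237.  -4.] 274 [539. 227.   6.] 277 [540. 218.  -4.] 280 [537. 204.  58.] 283 [540. 199.  12.] 286 [539. 189.  21.] 289 [539. 180.  22.] 292 [539. 171.  22.] 295 [539. 161.  26.] 298 [540. 153.  19.] 301 [539. 143.  29.] 304 [536. 132.  90.] 307 [538. 124.  65.] 310 [537. 115.  74.] 313 [537. 106.  84.] 316 [537.  98.  82.] 319 [537.  89.  84.] 322 [537.  80.  81.] 325 [538.  72.  80.] 328 [537.  63.  88.] 331 [538.  54.  71.] 334 [538.  45.  75.] 337 [539.  37.  73.] 340 [539.  28.  71.] 343 [539.  19.  74.] 346 [539.  10.  75.] 349 [539.   2.  81.] 352 [539.  -7.  81.] 355 [539. -16.  71.] 358 [539. -24.  79.] 361 [540. -33.  72.] 364 [540. -42.  71.] 367 [540. -51.  75.] 370 [527. -37. 301.] 373 [526. -44. 309.] 376 [526. -51. 310.] 379 [529. -64. 264.] 382 [533. -80. 195.] 385 [ 545. -113.    0.] 388 [ 545. -121.    7.] 391 [ 545. -131.   -2.] 394 [ 545. -140.    2.]
```

View pics/crop1.png

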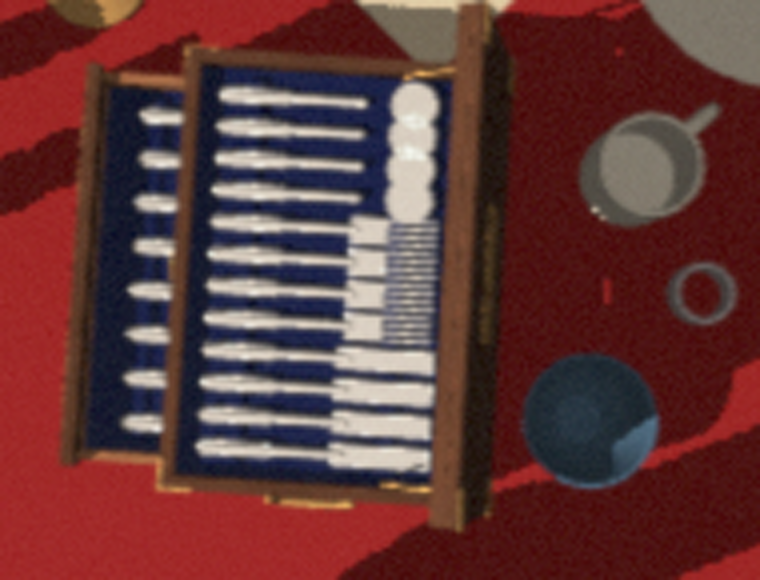

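The crop confirms the choice: the drawer front is at crop (80,265), about 70 mm out. The lid stands at crop (470,270), leaning slightly forward at about 1.37 rad, with mug, ring and bowl behind it. The canteen's forward axis is about (0.05, 1.0).

Plan: push the drawer first with the fingers shut and the tool pointing down, then bring the lid down from behind.

```bash
python3 - <<'E'
from h import *
s=status.get_state();print(np.round(s['ee_rot'],3),s['position'],env.tips_ahead)
E
python3 -m crank '[[[0,0,0.3,0,0,0,0],[0,0,0.67,0,0,0,0],[0,0.2,0.67,0,0,0,0],[0.1,0.6,0.67,0,0,0,0],[0.2,1,0.67,0,0,0,0],[0.3,1,0.67,0,0,0,0],[0.4,1,0.67,0,0,0,0],[0.4,1,0.67,0,0,0,0],[0.4,1,0.67,0,0,0,0],[0.4,1,0.67,0,0,0,0],[0.4,1,0.67,0,0,0,0],[0.4,1,0.67,0,0,0,0]]]'
```

```text
[[ 0.909  0.417 -0.   ]
 [ 0.417 -0.909  0.001]
 [ 0.    -0.001 -1.   ]] [ 229.14904298 -499.7200155   247.76115622] 17.0
t: 1.3
position: [348.9, -200.7, 448.8]
ee_rot: [[0.909, 0.416, -0.001], [0.416, -0.909, 0.001], [-0.001, -0.001, -1.0]]
wrist_force: [-0.1, -0.9, 0.8]
finger_gap: -0.2
gripper_force: 0.0
```

```bash
python3 -m crank '[[[0,0.15,0,0,0,-0.25,0],[0,0.3,0,0,0,-0.5,0],[0,0.5,0,0,0,-0.75,0],[0.1,0.65,0,0,0,-0.92,0],[0.25,0.8,0,0,0,-0.92,0],[0.4,0.9,0,0,0,-0.92,0],[0.5,1,0,0,0,-0.92,0],[0.5,1,0,0,0,-0.92,0],[0.5,1,0,0,0,-0.92,0],[0.5,1,0,0,0,-0.92,0],[0.5,1,0,0,0,-0.92,0],[0.5,1,0,0,0,-0.92,0],[0.5,1,0,0,0,-0.92,0]]]'
python3 -m crank '[[[0.08,0.3,0,0,0,0,0],[0.17,0.55,0,0,0,0,0],[0.17,0.55,0,0,0,0,0],[0.17,0.55,0,0,0,0,0],[0.17,0.55,0,0,0,0,0],[0.17,0.55,-0.3,0,0,0,0],[0.17,0.55,-0.6,0,0,0,0],[0.17,0.55,-0.6,0,0,0,0],[0.17,0.55,-0.6,0,0,0,0],[0.17,0.55,-0.6,0,0,0,0],[0.17,0.55,-0.6,0,0,0,0]]]'
python3 - <<'E'
from h import *
print(status.get_state()['joint_positions'])
s=snap('top');W=cloud(s);
cv2.imwrite('pics/t1.png',cv2.resize(s['image'][100:260,180:440,::-1],None,fx=3,fy=3));
E
```

```text
t: 2.6
position: [498.7, 99.2, 449.8]
ee_rot: [[0.999, -0.053, 0.001], [-0.053, -0.999, -0.0], [0.001, 0.0, -1.0]]
wrist_force: [-0.4, 0.0, 0.6]
finger_gap: 0.3
gripper_force: 0.0
t: 3.7
position: [550.6, 264.3, 271.2]
ee_rot: [[0.999, -0.053, 0.002], [-0.053, -0.999, 0.0], [0.002, -0.001, -1.0]]
wrist_force: [-0.0, 0.2, 0.1]
finger_gap: -0.0
gripper_force: 0.0
[ 2.53953044e-01  4.75693462e-01  1.07484921e+00 -1.12211697e-04
  1.58896039e+00  1.87765174e+00]
```

View pics/t1.png

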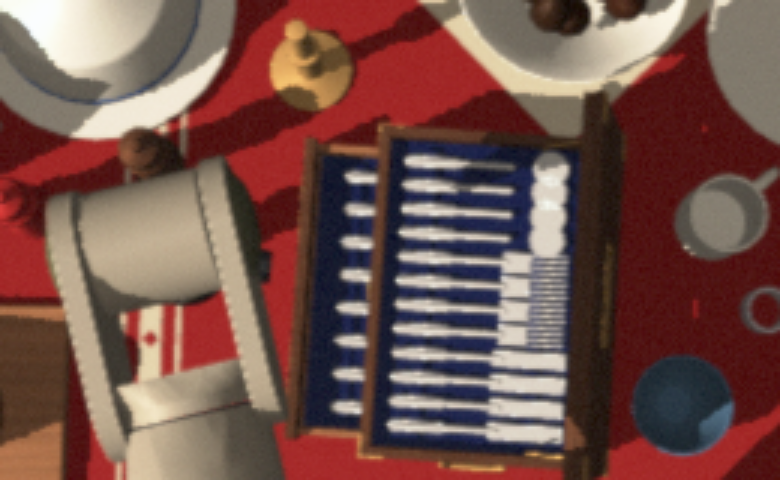

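The picture shows the tool at about (240,270), standing in front of the drawer front at (300,290) and clear of the case. Next it goes down in front of the drawer.

```bash
python3 -m crank '[[[0,-0.04,-0.15,0,0,0,0],[0,-0.04,-0.3,0,0,0,0],[0,-0.04,-0.45,0,0,0,0],[0,-0.04,-0.55,0,0,0,0],[0,-0.04,-0.65,0,0,0,0],[0,-0.04,-0.71,0,0,0,0],[0,-0.04,-0.71,0,0,0,0],[0,-0.04,-0.71,0,0,0,0]]]'
python3 -m crank '[[[0,-0.015,0,0,0,0,0],[0,-0.03,0,0,0,0,0],[-0.001,-0.045,0,0,0,0,0],[-0.002,-0.06,0,0,0,0,0],[-0.003,-0.075,0,0,0,0,0],[-0.004,-0.09,0,0,0,0,0],[-0.005,-0.105,0,0,0,0,0],[-0.006,-0.12,0,0,0,0,0]]]'
python3 - <<'E'
from h import *
s=snap('side');cv2.imwrite('pics/s1.png',cv2.resize(s['image'][80:280,140:460,::-1],None,fx=2.4,fy=2.4));
E
```

```text
t: 4.55
position: [551.6, 253.2, 58.4]
ee_rot: [[0.999, -0.052, 0.003], [-0.052, -0.999, 0.001], [0.003, -0.001, -1.0]]
wrist_force: [0.3, -0.5, 0.6]
finger_gap: 0.1
gripper_force: 0.0
t: 5.35
position: [548.4, 216.9, 56.3]
ee_rot: [[0.999, -0.052, 0.0], [-0.052, -0.999, 0.0], [0.0, -0.0, -1.0]]
wrist_force: [0.0, 1.8, -0.1]
finger_gap: -0.1
gripper_force: 0.8
```

View pics/s1.png

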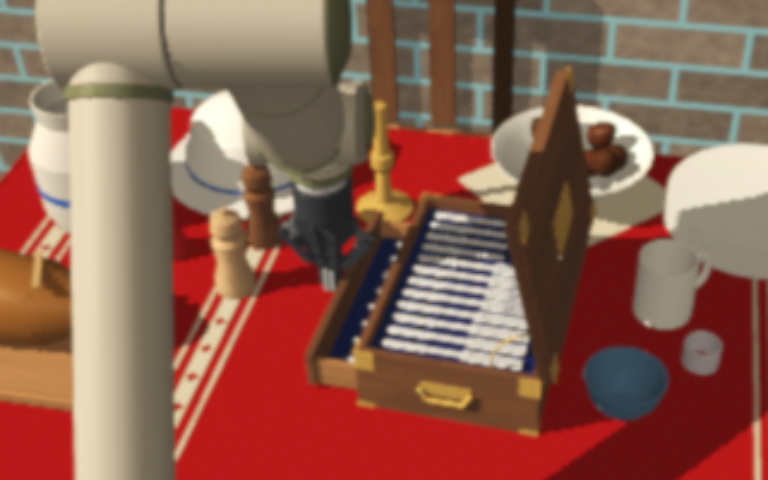

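The fingertips at (330,285) touch the drawer front, and all the cutlery is clear. The knuckles spread above the tips, so I'll tilt the hand back about 20° to keep them off the case.

```bash
python3 -m crank '[[[0,0.05,0,0,0,0,0],[0,0.07,0,-0.2,0,0,0],[0,0.07,0,-0.4,0,0,0],[0,0.07,0,-0.6,0,0,0],[0,0.07,0,-0.7,0,0,0],[0,0.07,0,-0.7,0,0,0]]]'
python3 -m crank '[[[0,-0.02,0,0,0,0,0],[0,-0.04,0,0,0,0,0],[-0.001,-0.06,0,0,0,0,0],[-0.002,-0.08,0,0,0,0,0],[-0.003,-0.1,0,0,0,0,0],[-0.004,-0.12,0,0,0,0,0],[-0.005,-0.14,0,0,0,0,0],[-0.006,-0.16,0,0,0,0,0],[-0.007,-0.17,0,0,0,0,0],[-0.008,-0.18,0,0,0,0,0],[-0.009,-0.19,0,0,0,0,0],[-0.01,-0.2,0,0,0,0,0]]]'
cat > m.py <<'E'
from h import *
W=cloud(snap('top'))
B=W[135:270,265:395].reshape(-1,3);B=B[np.isfinite(B).all(1)&(B[:,0]<520)]
for u in (275,278,280,282,284,286,288,290,292,294,296,298,300,302,304,306): print(u,W[225,u].round().tolist(),end=' ')
E
python3 m.py
```

```text
t: 6.0
position: [547.8, 240.2, 55.6]
ee_rot: [[0.999, -0.049, 0.0], [-0.046, -0.932, -0.359], [0.018, 0.358, -0.933]]
wrist_force: [0.6, 0.1, -0.5]
finger_gap: 0.4
gripper_force: 0.0
t: 7.2
position: [545.4, 177.9, 56.3]
ee_rot: [[0.999, -0.052, 0.0], [-0.048, -0.932, -0.358], [0.019, 0.358, -0.934]]
wrist_force: [1.1, 0.9, 0.1]
finger_gap: 0.1
gripper_force: 0.8
275 [462.0, 188.0, 364.0] 278 [462.0, 182.0, 353.0] 280 [462.0, 179.0, 341.0] 282 [462.0, 175.0, 330.0] 284 [464.0, 195.0, -0.0] 286 [464.0, 189.0, -3.0] 288 [464.0, 183.0, 3.0] 290 [464.0, 176.0, 3.0] 292 [464.0, 167.0, 57.0] 294 [464.0, 161.0, 62.0] 296 [464.0, 158.0, 11.0] 298 [464.0, 151.0, 21.0] 300 [465.0, 145.0, 22.0] 302 [464.0, 137.0, 89.0] 304 [464.0, 131.0, 78.0] 306 [464.0, 125.0, 77.0]
```

```bash
python3 -m crank '[[[0,-0.015,0,0,0,0,0],[-0.001,-0.03,0,0,0,0,0],[-0.002,-0.045,0,0,0,0,0],[-0.003,-0.06,0,0,0,0,0],[-0.003,-0.065,0,0,0,0,0],[-0.004,-0.07,0,0,0,0,0],[-0.004,-0.075,0,0,0,0,0],[-0.004,-0.08,0,0,0,0,0]]]'; python3 m.py
```

```text
t: 8.05
position: [544.1, 154.0, 56.3]
ee_rot: [[0.999, -0.052, -0.0], [-0.048, -0.932, -0.358], [0.018, 0.358, -0.934]]
wrist_force: [-1.2, 0.3, 0.1]
finger_gap: -0.0
gripper_force: 0.8
275 [462.0, 187.0, 378.0] 278 [462.0, 180.0, 382.0] 280 [462.0, 175.0, 384.0] 282 [462.0, 171.0, 374.0] 284 [462.0, 167.0, 364.0] 286 [462.0, 163.0, 354.0] 288 [462.0, 159.0, 345.0] 290 [463.0, 156.0, 328.0] 292 [464.0, 170.0, 5.0] 294 [464.0, 164.0, 4.0] 296 [464.0, 158.0, -0.0] 298 [465.0, 153.0, -7.0] 300 [464.0, 144.0, 58.0] 302 [464.0, 137.0, 89.0] 304 [464.0, 131.0, 79.0] 306 [464.0, 125.0, 84.0]
```

```bash
for k in 1; do python3 -m crank '[[[0,-0.004,0,0,0,0,0],[0,-0.008,0,0,0,0,0],[0,-0.012,0,0,0,0,0],[0,-0.012,0,0,0,0,0]]]'; python3 -m crank '[[[0,-0.003,0,0,0,0,0],[0,-0.006,0,0,0,0,0],[0,-0.006,0,0,0,0,0]]]';done
```

```text
t: 8.5
position: [544.0, 151.2, 56.3]
ee_rot: [[0.999, -0.052, 0.0], [-0.048, -0.933, -0.357], [0.019, 0.356, -0.934]]
wrist_force: [-1.8, 6.3, -0.2]
finger_gap: -0.1
gripper_force: 3.2
t: 8.8
position: [544.0, 151.0, 56.4]
ee_rot: [[0.999, -0.052, 0.001], [-0.048, -0.934, -0.354], [0.02, 0.354, -0.935]]
wrist_force: [-1.9, 15.7, 1.1]
finger_gap: 0.0
gripper_force: 7.7
```

The stop is reached: force rises to 15.7 N with no further travel. Backing off, rising, and crossing over the lid.

```bash
python3 -m crank '[[[0,0.05,0,0,0,0,0],[0,0.13,0,0,0,0,0],[0,0.17,0.13,0,0,0,0],[0,0.17,0.3,0,0,0,0],[0,0.17,0.45,0,0,0,0],[0,0.17,0.6,0.2,0,0,0],[0,0.17,0.75,0.4,0,0,0],[0,0.17,0.9,0.6,0,0,0],[0,0.17,1,0.7,0,0,0],[0,0.17,1,0.7,0,0,0],[0,0.17,1,0.7,0,0,0]]]'
python3 -m crank '[[[0,0,0.15,0,0,0,0],[0,0,0.3,0,0,0,0],[0,-0.15,0.36,0,0,0,0],[0,-0.3,0.36,0,0,0,0],[0,-0.45,0.36,0,0,0,0],[0,-0.6,0.36,0,0,0,0],[0,-0.75,0.36,0,0,0,0],[0,-0.9,0.36,0,0,0,0],[0,-1,0.36,0,0,0,0],[0,-1,0.36,0,0,0,0],[0,-1,0.36,0,0,0,0]]]'
python3 -m crank '[[[-0.02,-0.1,0,0,0,0,0],[-0.04,-0.2,0,0,0,0,0],[-0.04,-0.3,0,0,0,0,0],[-0.04,-0.3,0,0,0,0,0],[-0.04,-0.3,0,0,0,0,0],[-0.04,-0.3,0,0,0,0,0]]]'
python3 - <<'E'
from h import *
s=snap('top');W=cloud(s);cv2.imwrite('pics/t2.png',cv2.resize(s['image'][120:320,260:480,::-1],None,fx=3,fy=3))
# lid section in canteen frame
f=np.array([0.052,.9986])
B=W[135:270,265:400].reshape(-1,3);B=B[np.isfinite(B).all(1)]
B=B[(B[:,0]>590)&(B[:,0]<690)]
Y=(B[:,:2]-[542,29])@f
for lo in range(95,330,15):
    q=Y[(B[:,2]>=lo)&(B[:,2]<lo+15)]
    if len(q):print(lo,len(q),np.percentile(q,[5,50,95]).round())
for u in (296,298,300,301,302,303,304): print(u,W[225,u].round().tolist(),end=' ')
E
```

```text
t: 9.9
position: [544.1, 199.4, 356.2]
ee_rot: [[0.999, -0.053, 0.0], [-0.053, -0.999, -0.001], [0.0, 0.001, -1.0]]
wrist_force: [-0.5, 0.3, -1.4]
finger_gap: 0.3
gripper_force: 0.0
t: 11.0
position: [544.4, -100.3, 462.8]
ee_rot: [[0.999, -0.052, -0.003], [-0.052, -0.999, 0.001], [-0.003, -0.001, -1.0]]
wrist_force: [-0.5, 0.7, 0.1]
finger_gap: -0.1
gripper_force: 0.0
t: 11.6
position: [532.5, -188.7, 464.4]
ee_rot: [[0.999, -0.05, -0.0], [-0.05, -0.999, 0.0], [-0.0, -0.0, -1.0]]
wrist_force: [0.4, -0.3, 0.1]
finger_gap: 0.1
gripper_force: 0.0
95 18 [-128. -126.  104.]
110 22 [-125. -124.  -59.]
125 22 [-122. -120.  -66.]
140 23 [-119. -117.  -83.]
155 16 [-115. -114. -113.]
170 16 [-112. -111. -110.]
185 20 [-109. -108. -106.]
200 23 [-106. -105. -103.]
215 21 [-103. -101. -100.]
230 19 [-100.  -98.  -97.]
245 23 [-97. -95. -94.]
260 22 [-93. -92. -91.]
275 23 [-90. -89. -88.]
290 97 [-86. -72. -67.]
305 222 [-83. -76. -67.]
296 [464.0, 158.0, 2.0] 298 [465.0, 152.0, -4.0] 300 [464.0, 144.0, 51.0] 301 [464.0, 139.0, 92.0] 302 [464.0, 137.0, 89.0] 303 [464.0, 134.0, 88.0] 304 [464.0, 131.0, 73.0]
```

View pics/t2.png

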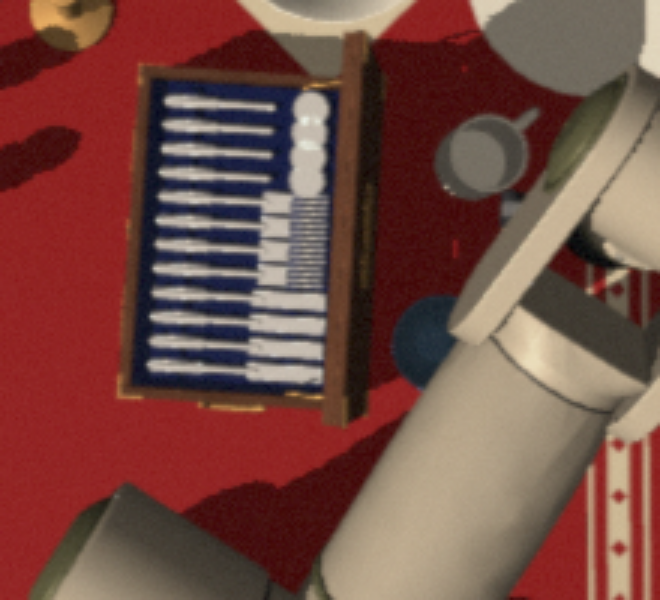

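The drawer is now flush (front at (130,230)), the case has not moved, and the lid still leans at (350,230). The lid section fits 1.36 rad with the hinge 110 mm behind centre. Next I compute the tip path.

```bash
python3 - <<'E'
import numpy as np
for a in [1.36,1.3,1.2,1.1,1,.9,.8,.7,.6,.5,.4,.3,.2,.15,.1,.05,0]:
    Y=-110+185*np.cos(a)-18*np.sin(a)-4; z=90+185*np.sin(a)+18*np.cos(a)+17
    p=np.array([542+.052*Y,29+.9986*Y,z]); print(a,p.round(),((p-[536,-106,293])/300).round(3))
E
python3 -m crank '[[[0,0,-0.15,0,0,0,0],[0,0,-0.3,0,0,0,0],[0,0,-0.45,0,0,0,0],[0.01,0.1,-0.57,0,0,0,0],[0.01,0.2,-0.57,0,0,0,0],[0.01,0.275,-0.57,0,0,0,0],[0.01,0.275,-0.57,0,0,0,0]]]'
```

```text
1.36 [537. -64. 292.] [ 0.004  0.141 -0.004]
1.3 [538. -53. 290.] [ 0.006  0.178 -0.01 ]
1.2 [539. -35. 286.] [ 0.009  0.238 -0.024]
1.1 [540. -17. 280.] [ 0.012  0.296 -0.043]
1 [540.  -0. 272.] [ 0.015  0.353 -0.069]
0.9 [541.  16. 263.] [ 0.018  0.406 -0.1  ]
0.8 [542.  31. 252.] [ 0.02   0.457 -0.136]
0.7 [543.  45. 240.] [ 0.023  0.503 -0.177]
0.6 [543.  57. 226.] [ 0.025  0.545 -0.222]
0.5 [544.  69. 211.] [ 0.027  0.582 -0.272]
0.4 [545.  78. 196.] [ 0.029  0.614 -0.325]
0.3 [545.  86. 179.] [ 0.03   0.641 -0.38 ]
0.2 [545.  93. 161.] [ 0.031  0.662 -0.439]
0.15 [545.  95. 152.] [ 0.031  0.67  -0.469]
0.1 [546.  97. 143.] [ 0.032  0.677 -0.499]
0.05 [546.  99. 134.] [ 0.032  0.683 -0.529]
0 [546. 100. 125.] [ 0.032  0.686 -0.56 ]
t: 12.35
position: [535.1, -104.5, 293.8]
ee_rot: [[0.999, -0.048, 0.0], [-0.048, -0.999, 0.0], [0.0, -0.0, -1.0]]
wrist_force: [-0.5, 0.2, 0.2]
finger_gap: 0.1
gripper_force: 0.0
```

```bash
python3 -m crank '[[[0.002,0.06,-0.002,0,0,0,0],[0.003,0.11,-0.003,0,0,0,0],[0.004,0.14,-0.004,0,0,0,0],[0.005,0.16,-0.007,0,0,0,0],[0.006,0.178,-0.01,0,0,0,0],[0.007,0.208,-0.017,0,0,0,0],[0.009,0.238,-0.024,0,0,0,0],[0.01,0.267,-0.033,0,0,0,0],[0.012,0.296,-0.043,0,0,0,0],[0.013,0.325,-0.056,0,0,0,0],[0.015,0.353,-0.069,0,0,0,0],[0.016,0.38,-0.085,0,0,0,0],[0.018,0.406,-0.1,0,0,0,0],[0.019,0.432,-0.118,0,0,0,0],[0.02,0.457,-0.136,0,0,0,0],[0.022,0.48,-0.157,0,0,0,0],[0.023,0.503,-0.177,0,0,0,0]]]'
python3 - <<'E'
from h import *
s=snap('side');cv2.imwrite('pics/s2.png',cv2.resize(s['image'][60:280,180:500,::-1],None,fx=2.4,fy=2.4))
E
```

```text
t: 14.05
position: [542.0, 43.7, 239.6]
ee_rot: [[0.999, -0.052, -0.0], [-0.052, -0.999, 0.0], [-0.0, -0.0, -1.0]]
wrist_force: [-0.6, -2.2, 0.1]
finger_gap: -0.1
gripper_force: 0.9
```

View pics/s2.png

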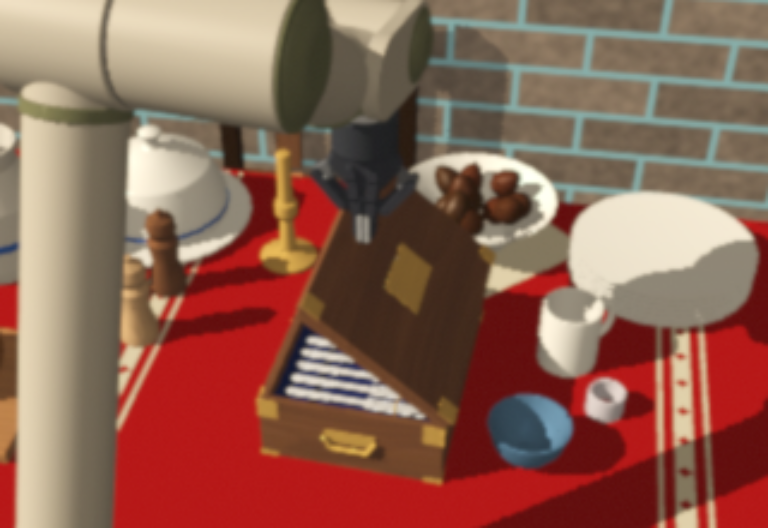

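The lid is at about 0.7 rad and the fingertips at (363,235) press on the outer wood near the free edge. The hand is clear of everything else, so I'll continue along the arc.

```bash
python3 -m crank '[[[0.001,0.022,-0.022,0,0,0,0],[0.002,0.042,-0.045,0,0,0,0],[0.003,0.061,-0.07,0,0,0,0],[0.004,0.079,-0.095,0,0,0,0],[0.005,0.096,-0.121,0,0,0,0],[0.006,0.111,-0.148,0,0,0,0],[0.006,0.125,-0.175,0,0,0,0],[0.007,0.138,-0.203,0,0,0,0],[0.007,0.149,-0.232,0,0,0,0],[0.008,0.159,-0.262,0,0,0,0],[0.008,0.163,-0.277,0,0,0,0],[0.008,0.167,-0.292,0,0,0,0],[0.009,0.171,-0.307,0,0,0,0],[0.009,0.174,-0.322,0,0,0,0],[0.009,0.177,-0.337,0,0,0,0],[0.009,0.18,-0.352,0,0,0,0],[0.009,0.18,-0.352,0,0,0,0]]]'
python3 -m crank '[[[0,0,-0.007,0,0,0,0],[0,0,-0.014,0,0,0,0],[0,0,-0.02,0,0,0,0],[0,0,-0.025,0,0,0,0],[0,0,-0.025,0,0,0,0]]]'
```

```text
t: 15.8
position: [544.6, 97.1, 134.0]
ee_rot: [[0.999, -0.052, -0.001], [-0.052, -0.999, 0.0], [-0.001, -0.0, -1.0]]
wrist_force: [0.4, -0.3, -0.1]
finger_gap: -0.0
gripper_force: 0.0
t: 16.3
position: [544.7, 97.0, 126.9]
ee_rot: [[0.999, -0.052, -0.0], [-0.052, -0.999, -0.0], [-0.0, 0.0, -1.0]]
wrist_force: [-0.8, 0.0, 0.2]
finger_gap: -0.0
gripper_force: 0.0
```

```bash
python3 -m crank '[[[0,0,-0.005,0,0,0,0],[0,0,-0.01,0,0,0,0],[0,0,-0.01,0,0,0,0]]]'; python3 -m crank '[[[0,0,-0.005,0,0,0,0],[0,0,-0.005,0,0,0,0]]]'
python3 - <<'E'
from h import *
W=cloud(snap('top'));B=W[135:270,290:400].reshape(-1,3);B=B[np.isfinite(B).all(1)]
Y=(B[:,:2]-[542,29])@[.052,.9986]
for lo in range(-120,110,20):
    q=B[(Y>=lo)&(Y<lo+20)&(B[:,0]>430)&(B[:,0]<660)&(B[:,2]<150),2]
    if len(q):print(lo,len(q),np.percentile(q,[10,50,90]).round(1))
E
```

```text
t: 16.6
position: [544.8, 97.1, 125.0]
ee_rot: [[0.999, -0.052, 0.001], [-0.052, -0.999, -0.0], [0.001, 0.0, -1.0]]
wrist_force: [-2.7, 0.5, 9.3]
finger_gap: -0.1
gripper_force: 4.4
t: 16.8
position: [544.9, 97.1, 124.9]
ee_rot: [[0.999, -0.052, 0.002], [-0.052, -0.999, -0.0], [0.002, 0.0, -1.0]]
wrist_force: [-6.4, -0.2, 20.9]
finger_gap: 0.0
gripper_force: 10.4
-120 376 [ 95.  106.6 110.9]
-100 565 [103.4 107.5 111.4]
-80 567 [103.5 107.3 110.8]
-60 555 [103.6 107.7 111.2]
-40 568 [104.  107.6 111.4]
-20 459 [104.2 107.9 111.3]
0 102 [104.5 107.3 110.8]
20 181 [104.  107.6 111. ]
40 177 [103.5 107.1 111.2]
60 172 [103.4 107.1 111.2]
80 177 [103.8 108.2 112.3]
100 119 [ -2.4 105.5 110.8]
```

The lid is level at 108 mm with 21 N of contact, so it is shut. Lifting straight off and checking.

```bash
python3 -m crank '[[[0,0,0.05,0,0,0,0],[0,0,0.2,0,0,0,0],[0,0,0.35,0,0,0,0],[0,0,0.5,0,0,0,0],[-0.15,0,0.65,0,0,0,0],[-0.3,0,0.8,0,0,0,0],[-0.45,0,0.9,0,0,0,0],[-0.5,0,0.9,0,0,0,0],[-0.5,0,0.9,0,0,0,0],[-0.5,0,0.9,0,0,0,0],[-0.5,0,0.9,0,0,0,0]]]'
python3 - <<'E'
from h import *
s=snap('top');W=cloud(s);W0=np.load('top0.npz')['W']
for lo in range(-120,110,30):
    B=W[135:270,290:400].reshape(-1,3);B=B[np.isfinite(B).all(1)];Y=(B[:,:2]-[542,29])@[.052,.9986]
    q=B[(Y>=lo)&(Y<lo+30)&(B[:,0]>560)&(B[:,0]<660)&(B[:,2]<150),2]; print(lo,len(q),np.median(q).round(1) if len(q) else '')
for u in range(290,308): print(u,W[165,u].round().tolist(),end=' ')
cv2.imwrite('pics/t3.png',cv2.resize(s['image'][90:290,180:460,::-1],None,fx=2.8,fy=2.8))
E
```

```text
t: 17.95
position: [395.3, 96.9, 391.8]
ee_rot: [[0.999, -0.052, -0.002], [-0.052, -0.999, -0.0], [-0.002, 0.0, -1.0]]
wrist_force: [0.2, 0.8, -0.2]
finger_gap: -0.1
gripper_force: 0.0
-120 284 106.5
-90 367 107.5
-60 361 107.9
-30 363 107.5
0 363 108.2
30 368 107.8
60 368 107.9
90 298 106.5
290 [648.0, 180.0, 0.0] 291 [648.0, 177.0, 1.0] 292 [649.0, 174.0, -1.0] 293 [648.0, 171.0, 1.0] 294 [648.0, 168.0, 1.0] 295 [650.0, 165.0, -8.0] 296 [648.0, 162.0, 4.0] 297 [648.0, 159.0, 2.0] 298 [648.0, 155.0, 6.0] 299 [649.0, 153.0, -2.0] 300 [649.0, 150.0, -5.0] 301 [649.0, 147.0, -3.0] 302 [648.0, 143.0, 3.0] 303 [649.0, 140.0, -1.0] 304 [636.0, 133.0, 106.0] 305 [636.0, 130.0, 106.0] 306 [635.0, 128.0, 107.0] 307 [635.0, 125.0, 109.0]
```

View pics/t3.png

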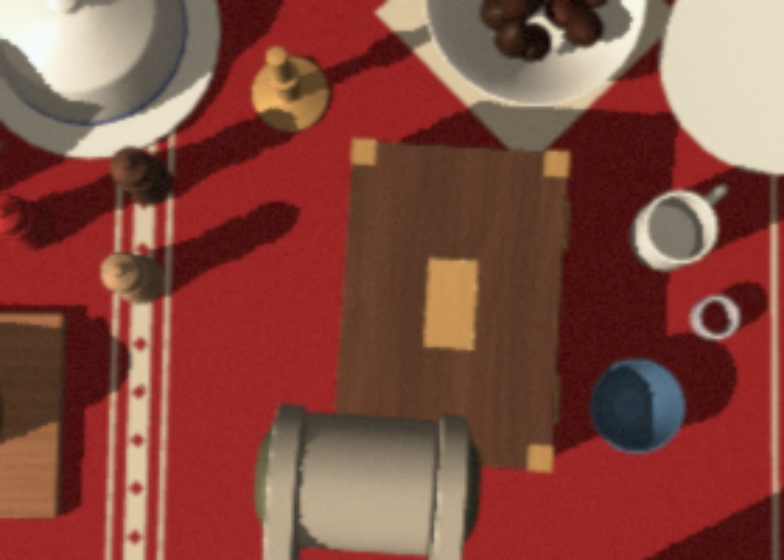

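The picture shows the lid shut and level (455,300), no drawer projecting along its left edge, and both mills, candlestick, mug, ring and bowl where they stood. The arm is clear.

```bash
python3 -c "
from workcell import ticket
print(ticket.sign_off())"
```

```text
the job is handed in; nothing more can be done
None
```

I pushed the drawer home and closed the lid gently; in the last picture the lid is level, nothing else on the table looks moved, and the job was handed in at about 18 s, with no verdict returned.

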